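# Load the cooling block and hold the sprung contact probe on its test point

### The job

Set the two lidded sample tins that still stand on the worktop upright into the two empty pockets of the aluminium cooling block, one to a pocket, lowered gently until they sit fully down, and leave the two tins already in it where they are. Then take the contact thermometer out of its leaning stand and hold it upright with the foot of its sprung tip on the floor of the small ringed test point in the middle of the block, pressing lightly so that the tip goes about half way into its sleeve and never bottoms hard. Finish while still holding it there for the reading, and leave everything else on the worktop undisturbed.

Things in the scene. Friction and masses are not known exactly. Their poses are not given: they have to be found in the camera images.
- cooling_block: Fixed square block of matt grey aluminium, 150 x 150 mm, 28 mm high, finned sides, lying flat at any yaw. Origin: centre of its underside; z up. Top face 28 mm above the worktop. Four round pockets (60 mm across, 12 mm deep, edge chamfered 1.5 mm) in a 2 x 2 square of 74 mm pitch, and the test point in the middle.
- pocket_1 (a point): Centre of the floor of pocket 1 of the block (12 mm below the block's top); always occupied by a tin at the start.
- pocket_2 (a point): Centre of the floor of pocket 2; always occupied at the start.
- pocket_3 (a point): Centre of the floor of pocket 3; empty at the start. Pockets 1 to 4 go round the block, 3 and 4 side by side.
- pocket_4 (a point): Centre of the floor of pocket 4; empty at the start.
- test_point (a point): Centre of the floor of the test point: a round flat-bottomed recess 16 mm across and 3 mm deep in the middle of the block's top, with a thin bright scribed ring (25 mm) and four ticks round it. Its floor is 25 mm above the worktop; z up.
- tin_1: Plain round aluminium sample tin, lid firmly on (it does not come off), standing on the worktop. 56 mm across at the foot, 58 mm at the lid; flat of the lid 28 mm above the foot; in its centre a knob 13 mm across, 8 mm high (top 36 mm above the foot), by which the tin is lifted from above. About 50 g. Origin: centre of its underside; z up.
- tin_2: The other tin standing on the worktop, alike in every way to tin_1; origin at the centre of its underside.
- cool_tin_1: A like tin that already sits in pocket 1 of the block; to be left there. Origin: centre of its underside.
- cool_tin_2: A like tin that already sits in pocket 2 of the block; to be left there. Origin: centre of its underside.
- probe: Contact thermometer, 150 mm long, 120 g: square handle 24 x 24 mm from z = 6 to 92 mm, round collar 30 mm across at z = 0 to 6, steel sleeve 10 mm across down to z = -45, sprung tip to z = -58. Origin: centre of the collar's underside; z along it to the handle's end; x, y square to the flats. Starts in the stand, leaning 0.35 rad, handle's end to the stand's -x (roughly the robot).
- probe_grip (a point): Point on the handle's axis, 62 mm above the probe's origin (30 mm below the handle's end), a good place to grip across two flats, with the gripper along the probe's axis. Same axes as the probe.
- probe_tip (a point): Centre of the contact face of the tip's copper foot (9 mm across, 3 mm thick), 58 mm below the probe's origin when the tip is out. Moves with the tip.
- tip (a joint): How far the sprung tip is pushed into its sleeve, m: 0 out, 0.010 bottomed. Spring: 0.5 N at the start of travel, rising 0.5 N per mm (3 N half way, 5.5 N at the end).
- probe_stand: Fixed bench stand: grey base 85 x 72 x 8 mm, two steel cheeks (44 mm over both) with a black socket 34 x 34 mm between. The probe hangs by its collar with its sleeve in the socket's 14 mm hole (18 mm long) and is drawn out at least 65 mm along its own axis. Origin: underside of the base; collar's seat 74 mm above the worktop; the probe leans towards the stand's -x.
- weight_200: Brass check weight 38 mm across, 40 mm high, loose; leave alone. Origin: centre of its underside.
- weight_100: Brass check weight 30 mm across, 33 mm high, loose; leave alone.
- spare_lid: Loose tin lid 58 mm across with a knob, lying on the worktop with no tin under it; leave alone.
Mind the look-alikes: they are no part of the job. Leave any black look-alike of the tin_2 alone.

How it is judged:
By the outcome, as a careful person would: the job done as asked, in the order asked, and still so for the second after the job is handed in, while the arm keeps its last pose, push and grip.
It also fails if it takes over 64 s, if anything falls off the work surface, if the arm or the gripper's body presses on something with over 40 N, if the wrist force passes 120 N, or if a joint passes its speed limit or range.

### The arm

A 6-joint arm with a two-finger parallel gripper is mounted at the origin on the work surface; the furniture and walls round the work are solid. World frame = base frame: x ahead of the robot, y to its left, z up, the work surface at z = 0. Lengths are in m, angles in rad, forces in N, time in s.
With the tool pointing down it reaches from about 0.35 to 0.975 m from the base axis. Payload 4.9 kg.
Tool frame: the origin (TCP) lies at the very end of the fingers, on their centre line; the grasp point (between the pads) lies 19 mm behind it; z points along the fingers, y is the line along which they close (so a half turn about z gives the same grasp; the last joint's range is limited). The gripper opens to 85 mm and grips with 20 to 120 N. Pads are 22 mm wide; open, the fingers measure 114 mm over their backs; the gripper's body (76 mm by 85 mm) begins 54 mm behind the grasp point. The pads swing forward as they close: fully open they stand 13 mm farther back than shut.
Start: joints at [-1.287, 0.053, 1.613, -0, 1.476, -0.119], TCP at [0.245, -0.575, 0.231] pointing down, gripper open.
Joint ranges: [-3.01, 3.01], [-1.01, 2.22], [0.06, 2.58], [-1.02, 4.17], [0.09, 2.62], [-3.14, 3.14]. Speed limits (rad/s): [2.57, 2.57, 3.14, 3.14, 3.14, 3.14].

### API

Orientations are given as a unit quaternion [w, x, y, z].
In Python, from plant import * gives the robot as it stands.
- The arm moves only by the tool jog_arm, never from a script. Its argument "moves" is a list that holds one entry, the list of rows, each a list of 7 numbers: the finger opening in cm, from 0 to 8.54, then the shift along the tool's x, y, z in cm, then the turn, a rotation vector about the tool's x, y, z in rad. A call has 1 to 20 rows; each row shifts and turns the commanded pose from where the row before left it, along the tool's axes as they then stand; what a row does not reach is not made up. A row lasts 1/12 s, in which the tool goes at most 41.7 mm and 7.16 degrees, less where a joint would pass 70% of its speed; a pose out of reach is approached as far as the arm can. A call is refused whole if a number of a shift passes 4.17 or a number of a turn 0.125, either way. A call with a gripper value outside its range is refused whole. The fingers move at their own pace and stop on an object; the grip force is fixed at half the most. Time passes only in rows, so rows that do not move let the fingers close. It gives the time, the measured TCP pose, the force, the opening and the grip force at its end, in the units of the state.
- state(): the state, without advancing time (a new reading comes with each control period).
- grab_frame(name): name is "side" or "top" or "wrist"; returns a dict with "color" (400x640x3 uint8, blue, green, red), "depth" (400x640 float32, m along the optical axis (not along the pixel's ray), 0 where there is no reading), "fx", "fy", "cx", "cy" (pixels), "R" (3x3) and "t" (3): a world point X has camera coordinates R X + t. Camera axes: x right, y down, z forward; pixel columns grow to the right and rows downward; lengths in m; the calibration is good to about 2 mm. A picture is of the moment at which its call begins.
- job_done(): hands the job in; it is judged then, once.
Trained networks look in a picture, given as the dict that the camera call returned (one of the last four; its "shot" number tells which), for a name from the list of things; names that differ only in an ending like _2 or _b are one class to them, and where a whole thing is asked for, a point or a joint stands for the part that bears it (a point fixed in the world has none). Each returns a list of dicts, best first, with "p" (0 to 1); they miss things now and then, are a little off and sometimes report something else, mostly with a low value. They report only what shows in the picture. A call takes as long as a camera call. They do not tell look-alikes from the thing itself.
- recognise(name, picture): "rect" ([centre column, centre row, width, height] in pixels, round what is visible of it).
- regions_of(name, picture): "pixels" (400x640 bool, what is visible of it) and "rect" ([centre column, centre row, width, height] in pixels, round what is visible of it).
The state is a dict: "time": time; "joint_pos": joint angles; "joint_vel": joint speeds; "joint_efforts": joint torques, N m; "tool_pos": TCP position; "tool_rot": TCP orientation; "contact_force": force on the tool from outside, world axes, zero at the start; "ft_torque": the same for the moment, N m; "gripper_width": opening from 0.0 (shut) to 1.0 (fully open); "grasp_force": force on a finger pad.
Only numpy, scipy, OpenCV 4.12 (cv2) and the standard library are available. Lean on these libraries where they do the work, as an engineer would, in place of code of your own. Each camera call takes 0.05 s, during which the arm holds its last target. There are 200 camera calls.

## Working session

There is one attempt and no reset: what is moved stays moved. The work goes in short steps, Python scripts to look and compute and a tool call to move; the robot and the scene stay as the last step left them, time stands still between calls to the robot, and variables do not carry over. Pictures are saved under pics/ and viewed, at most 10 in all, crops included, and the job is handed in when it is done.

Besides the shell and the picture viewer there is one more tool, called after "Emit:" by a JSON object that holds its "api" and its "payload", one argument or row to a line. jog_arm: Moves the arm, as the interface text tells. Its arguments: {"type":"object","properties":{"moves":{"type":"array"}},"required":["moves"]}

```bash
mkdir -p pics; ls; cat > h.py <<'E'
from plant import *
import numpy as np, cv2
def pts(f):
    d=f["depth"];v,u=np.mgrid[:400,:640]
    c=np.stack([(u-f["cx"])/f["fx"]*d,(v-f["cy"])/f["fy"]*d,d],-1)
    return (c-f["t"])@np.asarray(f["R"])
E
python3 - <<'E'
from h import *
fs={n:grab_frame(n) for n in("top","side")}
for n,f in fs.items():
    cv2.imwrite(f"pics/{n}0.png",f["color"])
    P=pts(f)
    for k in("tin_1","cooling_block","probe","probe_stand","spare_lid","weight_200"):
        for r in regions_of(k,f):
            q=P[r["pixels"]&(f["depth"]>0)]
            if len(q): 
                top=q[q[:,2]>np.percentile(q[:,2],95)-.006]
                print(n,k,round(r["p"],2),np.round(r["rect"]).astype(int),"med",np.median(q,0).round(3),"lo",np.percentile(q,2,0).round(3),"hi",np.percentile(q,98,0).round(3))
print(state()["time"],state()["tool_pos"],state()["tool_rot"])
E
```

```text
pics
top tin_1 0.93 [308 255  17  21] med [0.375 0.08  0.027] lo [0.353 0.056 0.023] hi [0.4   0.105 0.036]
top tin_1 0.8 [229 235  22  26] med [0.43  0.305 0.027] lo [0.405 0.279 0.022] hi [0.458 0.33  0.036]
top tin_1 0.75 [263 235  20  19] med [0.429 0.204 0.027] lo [0.404 0.179 0.001] hi [0.454 0.232 0.035]
top tin_1 0.61 [345 231  21  21] med [ 0.439 -0.019  0.027] lo [ 0.413 -0.044  0.023] hi [0.465 0.006 0.036]
top tin_1 0.45 [262 209  25  14] med [0.507 0.216 0.007] lo [0.484 0.192 0.002] hi [0.533 0.242 0.015]
top cooling_block 0.98 [313 180  70  67] med [0.607 0.068 0.026] lo [ 0.507 -0.01   0.012] hi [0.674 0.155 0.032]
top probe 0.8 [446 237  23  20] med [ 0.427 -0.271  0.137] lo [ 0.406 -0.289  0.079] hi [ 0.454 -0.262  0.164]
top probe_stand 0.83 [432 230  29  29] med [ 0.456 -0.258  0.009] lo [ 0.41  -0.294  0.003] hi [ 0.493 -0.236  0.078]
top spare_lid 0.71 [263 207  21  18] med [0.509 0.218 0.007] lo [0.484 0.192 0.002] hi [0.536 0.244 0.015]
top weight_200 0.52 [368 212  15  15] med [ 0.498 -0.085  0.027] lo [ 0.481 -0.103  0.006] hi [ 0.517 -0.069  0.042]
top weig
[... 742 characters left out ...]
4 -0.176  0.163]
side probe 0.27 [270 249  25  22] med [ 0.441 -0.03   0.026] lo [ 0.414 -0.049  0.001] hi [0.467 0.005 0.034]
side probe_stand 0.81 [271 339  54  52] med [ 0.457 -0.293  0.009] lo [ 0.413 -0.314  0.001] hi [ 0.494 -0.243  0.079]
side spare_lid 0.49 [300 191  20  15] med [0.51  0.208 0.007] lo [ 0.484  0.186 -0.002] hi [0.536 0.243 0.015]
side weight_200 0.58 [293 271  18  21] med [ 0.501 -0.099  0.025] lo [ 0.482 -0.109  0.001] hi [ 0.519 -0.081  0.04 ]
side weight_200 0.54 [272 276  17  20] med [ 0.453 -0.113  0.02 ] lo [ 0.439 -0.121 -0.   ] hi [ 0.467 -0.097  0.033]
0.7 [ 0.2449942  -0.57495564  0.23129775] [-6.02501982e-06  9.79784091e-01  2.00057828e-01 -1.54604538e-05]
```

```bash
python3 - <<'E'
import cv2
a=cv2.imread("pics/top0.png")[130:280,210:470]
cv2.imwrite("pics/topc.png",cv2.resize(a,None,fx=3,fy=3,interpolation=cv2.INTER_CUBIC))
a=cv2.imread("pics/side0.png")[140:370,220:400]
cv2.imwrite("pics/sidec.png",cv2.resize(a,None,fx=2.6,fy=2.6,interpolation=cv2.INTER_CUBIC))
E
```

```text
(no output)
```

View pics/topc.png

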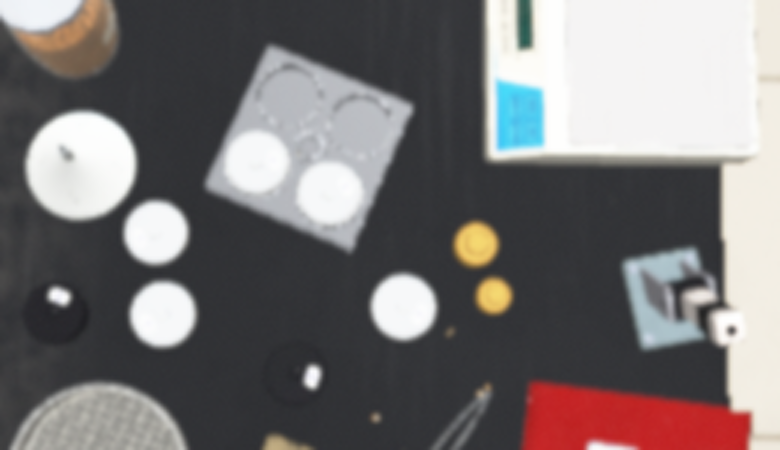

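View pics/sidec.png

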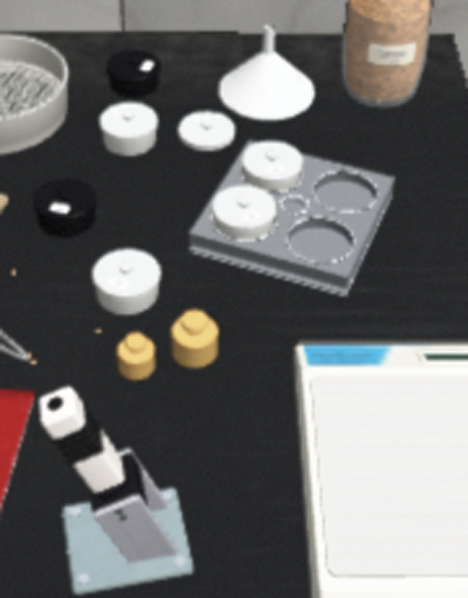

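```bash
cat >> h.py <<'E'
from scipy.spatial.transform import Rotation as Ro
def toolR(q): return Ro.from_quat([q[1],q[2],q[3],q[0]])
def down(yaw): return Ro.from_matrix(np.array([[np.cos(yaw),np.sin(yaw),0],[np.sin(yaw),-np.cos(yaw),0],[0,0,-1.]]))
def plan(p0,R0,p1,R1,n,g=None):
    """n equal rows from p0,R0 to p1,R1 (rounding carried forward); returns end pose"""
    rv=(R0.inv()*R1).as_rotvec(); p,R=np.array(p0,float),R0
    out=[]
    for i in range(n):
        want=np.array(p0)+(np.array(p1)-p0)*(i+1)/n
        s=np.round(R.inv().apply(want-p)*100,2); 
        r=np.round((R.inv()*R0*Ro.from_rotvec(rv*(i+1)/n)).as_rotvec(),3)
        p=p+R.apply(s/100); R=R*Ro.from_rotvec(r)
        out.append([g]+s.tolist()+r.tolist())
    print("maxshift",np.abs([o[1:4] for o in out]).max(),"maxnorm",max(np.linalg.norm(o[1:4]) for o in out),"maxturn",np.abs([o[4:] for o in out]).max())
    print(str(out).replace("-0.0,","0,").replace("-0.0]","0]").replace("0.0,","0,").replace("0.0]","0]").replace(" ",""))
    return p,R
def circ(q,n=2):
    c=q.mean(0)
    for _ in range(n): pass
    A=np.c_[2*q,np.ones(len(q))]; s=np.linalg.lstsq(A,(q**2).sum(1),rcond=None)[0]
    return s[:2],np.sqrt(s[2]+s[:2]@s[:2])
def ell(mask,P):
    """lid centre: min enclosing circle of world xy"""
    return cv2.minEnclosingCircle(P[mask][:,:2].astype(np.float32).reshape(-1,1,2))
E
python3 - <<'E'
from h import *
s=state();R0=toolR(s["tool_rot"]);p0=s["tool_pos"]
w=grab_frame("wrist");Rw=np.array(w["R"]);
c=-Rw.T@w["t"];print("cam in tool",R0.inv().apply(c-p0).round(3),"axes(tool) rows",(Rw@R0.as_matrix()).round(3).tolist(),w["fx"])
for n in("top","side"):
    f=grab_frame(n);P=pts(f);ok=f["depth"]>0
    if n=="top":
        q=P[ok&(P[...,0]>.45)&(P[...,0]<.9)&(P[...,1]<-.08)&(P[...,1]>-.4)&(P[...,2]>.05)&(P[...,2]<.3)&~((P[...,0]<.55)&(P[...,1]<-.2))]
        if len(q):print("balance",q.min(0).round(3),q.max(0).round(3))
        q=P[ok&(P[...,0]>.45)&(P[...,1]>.2)&(P[...,1]<.45)&(P[...,0]<.9)&(P[...,2]>.05)&(P[...,2]<.4)]
        print("jar/funnel",q.min(0).round(3),q.max(0).round(3))
    b=ok&(abs(P[...,0]-.6)<.13)&(abs(P[...,1]-.07)<.13)&(P[...,2]>.023)&(P[...,2]<.034)
    b=cv2.morphologyEx(b.astype(np.uint8),cv2.MORPH_OPEN,np.ones((3,3)))>0
    print(n,"block",cv2.minAreaRect(P[b][:,:2].astype(np.float32)),len(P[b]))
    # probe: points above .08 near stand
    m=ok&(abs(P[...,0]-.43)<.06)&(abs(P[...,1]+.275)<.05)&(P[...,2]>.085)&(P[...,2]<.2)
    q=P[m];print("probe",len(q))
    for z in np.arange(.085,.17,.02):
        k=q[(q[:,2]>=z)&(q[:,2]<z+.02)]
        if len(k):print(round(z,3),len(k),k.mean(0).round(4),np.ptp(k,axis=0).round(3))
    # stand base
    m=ok&(abs(P[...,0]-.45)<.07)&(abs(P[...,1]+.27)<.07)&(P[...,2]>.005)&(P[...,2]<.013)
    m=cv2.morphologyEx(m.astype(np.uint8),cv2.MORPH_OPEN,np.ones((3,3)))>0
    print("base",cv2.minAreaRect(P[m][:,:2].astype(np.float32)),m.sum())
    for x,y in((.429,.204),(.439,-.019)):
        m=ok&(np.hypot(P[...,0]-x,P[...,1]-y)<.035)&(P[...,2]>.02)&(P[...,2]<.045)
        print("tin",ell(m,P))
plan(p0,R0,[.54,0.04,.26],down(.403),17,8.5)
E
```

```text
cam in tool [ 0.072  0.001 -0.142] axes(tool) rows [[-0.001, 1.0, -0.0], [-0.96, -0.001, -0.279], [-0.279, 0.0, 0.96]] 330.2840255435182
balance [ 0.582 -0.349  0.05 ] [ 0.769 -0.139  0.071]
jar/funnel [0.45  0.254 0.05 ] [0.9   0.414 0.4  ]
top block ((0.5918036699295044, 0.07131366431713104), (0.1506156474351883, 0.15065008401870728), 67.55690002441406) 1293
probe 253
0.085 39 [ 0.4416 -0.2686  0.0959] [0.03  0.023 0.019]
0.105 46 [ 0.4345 -0.2699  0.1154] [0.032 0.022 0.019]
0.125 47 [ 0.4276 -0.2718  0.1357] [0.031 0.024 0.016]
0.145 121 [ 0.417  -0.2775  0.1577] [0.028 0.025 0.02 ]
base ((0.45279523730278015, -0.26628756523132324), (0.0802231952548027, 0.06479854881763458), 0.800037682056427) 179
tin ((0.43016305565834045, 0.20482121407985687), 0.02926434949040413)
tin ((0.43967631459236145, -0.018524864688515663), 0.029115112498402596)
side block ((0.5924252867698669, 0.06944712996482849), (0.15478284657001495, 0.15094710886478424), 67.26612854003906) 1291
probe 688
0.085 136 [ 0.4422 -0.286   0.0951] [0.032 0.027 0.02 ]
0.105 134 [ 0.4356 -0.2873  0.115 ] [0.029 0.027 0.019]
0
[... 214 characters left out ...]
560547) 900
tin ((0.42999204993247986, 0.2013823688030243), 0.030206739902496338)
tin ((0.44032302498817444, -0.019827086478471756), 0.03155907616019249)
maxshift 3.02 maxnorm 4.021417660477459 maxturn 0.0
[[8.5,3.01,-2.65,-0.17,0,0,0],[8.5,3.02,-2.65,-0.17,0,0,0],[8.5,3.01,-2.64,-0.17,0,0,0],[8.5,3.02,-2.65,-0.17,0,0,0],[8.5,3.01,-2.65,-0.16,0,0,0],[8.5,3.02,-2.65,-0.17,0,0,0],[8.5,3.01,-2.64,-0.17,0,0,0],[8.5,3.02,-2.65,-0.17,0,0,0],[8.5,3.01,-2.65,-0.17,0,0,0],[8.5,3.02,-2.65,-0.17,0,0,0],[8.5,3.01,-2.64,-0.17,0,0,0],[8.5,3.01,-2.65,-0.17,0,0,0],[8.5,3.02,-2.65,-0.17,0,0,0],[8.5,3.01,-2.65,-0.16,0,0,0],[8.5,3.02,-2.64,-0.17,0,0,0],[8.5,3.01,-2.65,-0.17,0,0,0],[8.5,3.02,-2.65,-0.17,0,0,0]]
```

Emit:
{"api": "jog_arm", "payload": {
  "moves": [
    [[4, 3.02, -2.65, -0.17, 0, 0, 0], [4, 3.02, -2.65, -0.17, 0, 0, 0], [4, 3.02, -2.65, -0.17, 0, 0, 0], [4, 3.02, -2.65, -0.17, 0, 0, 0], [4, 3.02, -2.65, -0.17, 0, 0, 0], [4, 3.02, -2.65, -0.17, 0, 0, 0], [4, 3.02, -2.65, -0.17, 0, 0, 0], [4, 3.02, -2.65, -0.17, 0, 0, 0], [4, 3.02, -2.65, -0.17, 0, 0, 0], [4, 3.02, -2.65, -0.17, 0, 0, 0], [4, 3.02, -2.65, -0.17, 0, 0, 0], [4, 3.02, -2.65, -0.17, 0, 0, 0], [4, 3.02, -2.65, -0.17, 0, 0, 0], [4, 3.02, -2.65, -0.17, 0, 0, 0], [4, 3.02, -2.65, -0.17, 0, 0, 0], [4, 3.02, -2.65, -0.17, 0, 0, 0], [4, 3.02, -2.65, -0.17, 0, 0, 0], [4, 0, 0, 0, 0, 0, 0], [4, 0, 0, 0, 0, 0, 0], [4, 0, 0, 0, 0, 0, 0]]
  ]
}}

```text
time: 2.52
tool_pos: [0.5405, 0.0407, 0.26]
tool_rot: [0.0, 0.98, 0.2, -0.0]
contact_force: [-0.1, -0.7, -0.4]
gripper_width: 0.468
grasp_force: 0.0
```

```bash
python3 - <<'E'
from h import *
s=state();print(s["time"],s["tool_pos"].round(4) if hasattr(s["tool_pos"],"round") else s["tool_pos"],s["gripper_width"],s["joint_vel"])
f=grab_frame("wrist");np.savez("w1.npz",**f);P=pts(f);ok=f["depth"]>0
cv2.imwrite("pics/w1.png",f["color"])
b=ok&(abs(P[...,0]-.6)<.13)&(abs(P[...,1]-.07)<.13)&(P[...,2]>.023)&(P[...,2]<.034)
b=cv2.morphologyEx(b.astype(np.uint8),cv2.MORPH_OPEN,np.ones((3,3)))>0
print("block",cv2.minAreaRect(P[b][:,:2].astype(np.float32)),np.median(P[b][:,2]))
for r in regions_of("tin_1",f):
    q=P[r["pixels"]&ok]; zm=np.percentile(q[:,2],60)
    m=r["pixels"]&ok&(P[...,2]>zm-.006)
    k=r["pixels"]&ok&(P[...,2]>zm+.004)
    print(round(r["p"],2),np.round(r["rect"]),"z",zm.round(3),ell(m,P),"knob",P[k].mean(0).round(4) if k.any() else "",k.sum())
E
```

```text
2.5167 [0.5405 0.0407 0.26  ] 0.46775255022327333 [-0.02927764 -0.01182072  0.01246116  0.00106328  0.00014119  0.00156291]
block ((0.5935018658638, 0.07103733718395233), (0.15030556917190552, 0.15033715963363647), 67.33340454101562) 0.027441074817890675
0.88 [ 78. 163.  66.  53.] z 0.027 ((0.43287569284439087, 0.3056989312171936), 0.030074801295995712) knob [0.433  0.3047 0.0345] 118
0.87 [236. 262.  38.  44.] z 0.027 ((0.3821590840816498, 0.08692767471075058), 0.027477843686938286) knob  0
0.84 [158. 196.  60.  47.] z 0.027 ((0.43251410126686096, 0.20473647117614746), 0.029462464153766632) knob [0.4328 0.2042 0.0345] 103
0.77 [333. 254.  47.  50.] z 0.027 ((0.44151583313941956, -0.01900533400475979), 0.02957184612751007) knob [ 0.4421 -0.0187  0.0346] 86
```

View pics/w1.png

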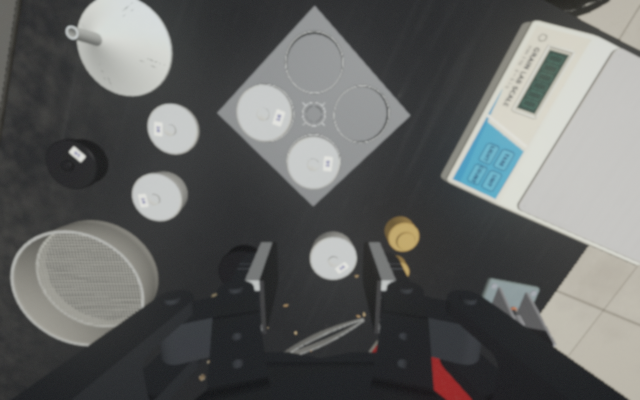

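```bash
python3 - <<'E'
from h import *
s=state();R0=toolR(s["tool_rot"])
plan(s["tool_pos"],R0,[.441,-.019,.085],R0,8,4)
E
```

```text
maxshift 2.19 maxnorm 2.622422544137386 maxturn 0.0
[[4,-1.43,0.19,2.19,0,0,0],[4,-1.43,0.19,2.19,0,0,0],[4,-1.43,0.19,2.19,0,0,0],[4,-1.43,0.19,2.19,0,0,0],[4,-1.43,0.19,2.19,0,0,0],[4,-1.43,0.19,2.18,0,0,0],[4,-1.43,0.19,2.19,0,0,0],[4,-1.43,0.19,2.19,0,0,0]]
```

Emit:
{"api": "jog_arm", "payload": {
  "moves": [
    [[4, -1.43, 0.19, 2.19, 0, 0, 0], [4, -1.43, 0.19, 2.19, 0, 0, 0], [4, -1.43, 0.19, 2.19, 0, 0, 0], [4, -1.43, 0.19, 2.19, 0, 0, 0], [4, -1.43, 0.19, 2.19, 0, 0, 0], [4, -1.43, 0.19, 2.19, 0, 0, 0], [4, -1.43, 0.19, 2.19, 0, 0, 0], [4, -1.43, 0.19, 2.19, 0, 0, 0], [4, 0, 0, 0, 0, 0, 0], [4, 0, 0, 0, 0, 0, 0], [4, 0, 0, 0, 0, 0, 0]]
  ]
}}

```text
time: 3.53
tool_pos: [0.4427, -0.0187, 0.0866]
tool_rot: [0.0, 0.98, 0.199, 0.001]
contact_force: [0.4, 0.2, -0.5]
gripper_width: 0.467
grasp_force: 0.0
```

```bash
cat > tin.py <<'E'
from h import *
import sys
s=state();R0=toolR(s["tool_rot"]);p0=np.array(s["tool_pos"])
f=grab_frame("wrist");P=pts(f);ok=f["depth"]>0
cv2.imwrite(f"pics/{sys.argv[1]}.png",f["color"])
for r in regions_of("tin_1",f):
    q=P[r["pixels"]&ok]; zm=np.percentile(q[:,2],60)
    m=r["pixels"]&ok&(P[...,2]>zm-.004)
    k=r["pixels"]&ok&(P[...,2]>zm+.0045)
    c,rad=ell(m,P); kk=P[k].mean(0) if k.any() else np.array([*c,0])
    print(round(r["p"],2),np.round(r["rect"]),"z",zm.round(4),"lid",np.round(c,4),round(rad,4),"knob",kk.round(4),k.sum(),"in tool",R0.inv().apply(np.array([*c,zm])-p0).round(4),R0.inv().apply(kk-p0).round(4))
print(p0,s["time"])
E
python3 tin.py w2
```

```text
0.87 [150. 242.  97.  93.] z 0.0272 lid [0.3786 0.0801] 0.0301 knob [0.3797 0.0797 0.0346] 332 in tool [-0.0206 -0.1161  0.0592] [-0.0197 -0.1154  0.0519]
0.84 [320. 218.  89.  87.] z 0.0274 lid [ 0.4416 -0.0194] 0.0293 knob [ 0.4419 -0.0192  0.0347] 335 in tool [-0.0015  0.0001  0.0593] [-0.0011  0.0001  0.052 ]
0.75 [21. 95. 42. 84.] z 0.0206 lid [0.435  0.1868] 0.0227 knob [0.4364 0.1789 0.0268] 591 in tool [ 0.073  -0.1923  0.0659] [ 0.0712 -0.1845  0.0598]
[ 0.44272044 -0.01874277  0.08664474] 3.5333
```

View pics/w2.png

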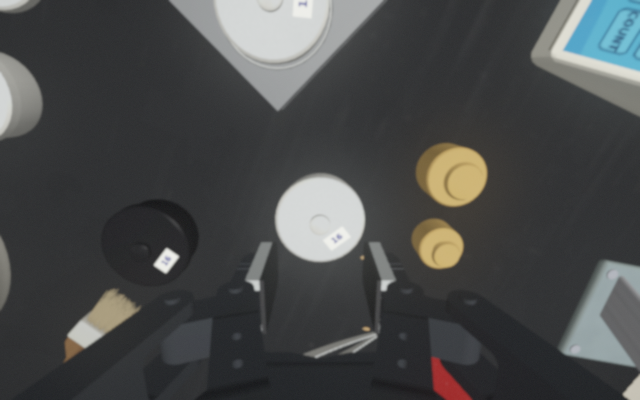

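Emit:
{"api": "jog_arm", "payload": {
  "moves": [
    [[4, 0, 0, 1.1, 0, 0, 0], [4, 0, 0, 1.1, 0, 0, 0], [4, 0, 0, 1.1, 0, 0, 0], [4, 0, 0, 1.1, 0, 0, 0], [4, 0, 0, 1.1, 0, 0, 0], [4, 0, 0, 0, 0, 0, 0], [4, 0, 0, 0, 0, 0, 0], [4, 0, 0, 0, 0, 0, 0]]
  ]
}}

```text
time: 4.3
tool_pos: [0.4413, -0.0181, 0.0299]
tool_rot: [-0.0, 0.98, 0.2, -0.0]
contact_force: [0.0, -0.4, 0.0]
gripper_width: 0.469
grasp_force: 0.0
```

```bash
python3 tin.py w3
```

```text
0.91 [321. 252. 111. 116.] z 0.0274 lid [ 0.441  -0.0194] 0.0296 knob [ 0.4418 -0.0193  0.0347] 641 in tool [-0.0008  0.0011  0.0025] [-0.0001  0.0013 -0.0049]
0.63 [ 98. 284. 128. 119.] z 0.0272 lid [0.3926 0.0674] 0.0471 knob [0.3804 0.0792 0.0349] 607 in tool [-0.0113 -0.0977  0.0027] [-0.018  -0.1134 -0.005 ]
[ 0.44134581 -0.01806838  0.02985535] 4.3
```

Emit:
{"api": "jog_arm", "payload": {
  "moves": [
    [[4, 0, 0.12, 0, 0, 0, 0], [1, 0, 0, 0, 0, 0, 0], [0.6, 0, 0, 0, 0, 0, 0], [0.6, 0, 0, 0, 0, 0, 0], [0.6, 0, 0, 0, 0, 0, 0], [0.6, 0, 0, 0, 0, 0, 0], [0.6, 0, 0, 0, 0, 0, 0]]
  ]
}}

```text
time: 4.98
tool_pos: [0.4421, -0.0193, 0.0304]
tool_rot: [0.0, 0.98, 0.2, 0.0]
contact_force: [-1.8, 0.6, 3.3]
gripper_width: 0.092
grasp_force: 58.7
```

```bash
python3 - <<'E'
from h import *
s=state();R0=toolR(s["tool_rot"])
p,R=plan(s["tool_pos"],R0,[.452,-.018,.125],R0,6,.6)
plan(p,R,[.613,.0227,.12],R0,7,.6)
E
```

```text
maxshift 1.58 maxnorm 1.5888675212238432 maxturn 0.0
[[0.6,0.16,0.05,-1.58,0,0,0],[0.6,0.16,0.04,-1.57,0,0,0],[0.6,0.16,0.05,-1.58,0,0,0],[0.6,0.16,0.04,-1.58,0,0,0],[0.6,0.16,0.05,-1.58,0,0,0],[0.6,0.16,0.04,-1.57,0,0,0]]
maxshift 2.35 maxnorm 2.3799789915039167 maxturn 0.0
[[0.6,2.34,0.37,0.07,0,0,0],[0.6,2.35,0.36,0.07,0,0,0],[0.6,2.34,0.37,0.08,0,0,0],[0.6,2.35,0.37,0.07,0,0,0],[0.6,2.34,0.37,0.07,0,0,0],[0.6,2.34,0.36,0.07,0,0,0],[0.6,2.35,0.37,0.07,0,0,0]]
```

Emit:
{"api": "jog_arm", "payload": {
  "moves": [
    [[0.6, 0, 0, -0.4, 0, 0, 0], [0.6, 0, 0, -1.2, 0, 0, 0], [0.6, 0.16, 0.05, -1.6, 0, 0, 0], [0.6, 0.16, 0.05, -2, 0, 0, 0], [0.6, 0.32, 0.08, -2.2, 0, 0, 0], [0.6, 0.32, 0.08, -2, 0, 0, 0], [0.6, 2.34, 0.37, 0.07, 0, 0, 0], [0.6, 2.34, 0.37, 0.07, 0, 0, 0], [0.6, 2.34, 0.37, 0.07, 0, 0, 0], [0.6, 2.34, 0.37, 0.07, 0, 0, 0], [0.6, 2.34, 0.37, 0.07, 0, 0, 0], [0.6, 2.34, 0.37, 0.07, 0, 0, 0], [0.6, 2.34, 0.37, 0.07, 0, 0, 0], [0.6, 0, 0, 0, 0, 0, 0], [0.6, 0, 0, 0, 0, 0, 0], [0.6, 0, 0, 0, 0, 0, 0], [0.6, 0, 0, 0, 0, 0, 0]]
  ]
}}

```text
time: 6.4
tool_pos: [0.6115, 0.0224, 0.1188]
tool_rot: [-0.0, 0.98, 0.2, -0.001]
contact_force: [-1.1, -0.1, -0.7]
gripper_width: 0.09
grasp_force: 58.7
```

```bash
cat > blk.py <<'E'
from h import *
import sys
s=state();R0=toolR(s["tool_rot"]);p0=np.array(s["tool_pos"])
f=grab_frame("wrist");P=pts(f);ok=f["depth"]>0
cv2.imwrite(f"pics/{sys.argv[1]}.png",f["color"]);np.savez(sys.argv[1]+".npz",**f)
b=ok&(abs(P[...,0]-.593)<.13)&(abs(P[...,1]-.071)<.13)&(P[...,2]>.023)&(P[...,2]<.033)
b=cv2.morphologyEx(b.astype(np.uint8),cv2.MORPH_OPEN,np.ones((3,3)))>0
(cx,cy),sz,a=cv2.minAreaRect(P[b][:,:2].astype(np.float32))
print("block",cx,cy,sz,a,np.median(P[b][:,2]).round(4))
c=np.array([cx,cy]);a=np.deg2rad(a)
e1=np.array([np.cos(a),np.sin(a)]);e2=np.array([e1[1],-e1[0]])
for i,(u,v) in enumerate(((1,1),(-1,1),(1,-1),(-1,-1),(0,0))):
    n=c+.037*(u*e1+v*e2); d=np.hypot(*(P[...,:2]-n).transpose(2,0,1))
    m=ok&(d<.034)&(P[...,2]<.022)&(P[...,2]>.01)
    t=ok&(d<.033)&(P[...,2]>.036)&(P[...,2]<.06)
    print(n.round(4),"floor",m.sum(),np.round(ell(m,P)[0],4) if m.sum()>50 else "",ell(m,P)[1] if m.sum()>50 else "","tin",t.sum(),np.round(ell(t,P)[0],4) if t.sum()>50 else "")
# held tin
h=ok&(np.hypot(*(P[...,:2]-p0[:2]).transpose(2,0,1))<.036)&(abs(P[...,2]-(p0[2]-.0025))<.004)
print("held",h.sum(),ell(h,P),"tcp",p0.round(4),np.median(P[h][:,2]).round(4),s["gripper_width"],s["contact_force"],s["time"])
E
python3 blk.py w4
```

```text
block 0.5932938456535339 0.07112589478492737 (0.15053200721740723, 0.15079431235790253) 67.28866577148438 0.0274
[0.6417 0.091 ] floor 5592 [0.6416 0.0912] 0.030219627544283867 tin 0 
[0.6131 0.0227] floor 2222 [0.6136 0.0226] 0.03007318452000618 tin 0 
[0.5734 0.1195] floor 163 [0.5749 0.1187] 0.029970915988087654 tin 5481 [0.5735 0.1189]
[0.5449 0.0513] floor 65 [0.5589 0.0666] 0.019575146958231926 tin 2583 [0.5492 0.0601]
[0.5933 0.0711] floor 984 [0.5934 0.0712] 0.03396639972925186 tin 1122 [0.5835 0.0768]
held 5728 ((0.6107481718063354, 0.021548505872488022), 0.029573427513241768) tcp [0.6115 0.0224 0.1188] 0.1155 0.08983812067173005 [-1.13398015 -0.07635567 -0.74403866] 6.4
```

View pics/w4.png

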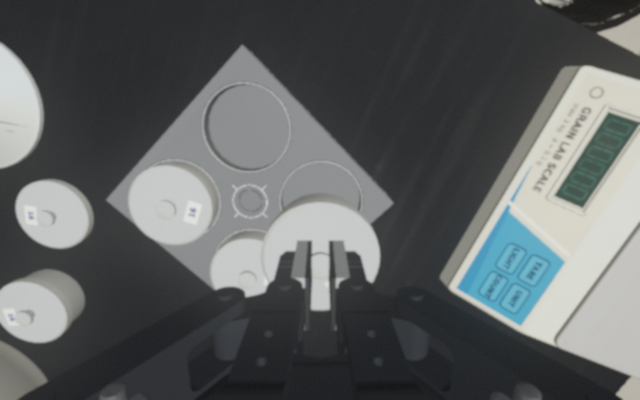

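Emit:
{"api": "jog_arm", "payload": {
  "moves": [
    [[0.6, 0.1, 0, 0.9, 0, 0, 0], [0.6, 0, 0, 1.2, 0, 0, 0], [0.6, 0, 0, 1.2, 0, 0, 0], [0.6, 0, 0, 1.2, 0, 0, 0], [0.6, 0, 0, 0.8, 0, 0, 0], [0.6, 0, 0, 0.4, 0, 0, 0], [0.6, 0, 0, 0, 0, 0, 0], [0.6, 0, 0, 0, 0, 0, 0], [0.6, 0, 0, 0, 0, 0, 0], [0.6, 0, 0, 0, 0, 0, 0]]
  ]
}}

```text
time: 7.28
tool_pos: [0.6143, 0.0229, 0.0631]
tool_rot: [0.0, 0.98, 0.2, 0.001]
contact_force: [-0.8, 0.2, -0.5]
gripper_width: 0.093
grasp_force: 58.7
```

```bash
python3 blk.py w5
```

```text
block 0.5932159423828125 0.0711042582988739 (0.15092968940734863, 0.1510060429573059) 67.30496978759766 0.0275
[0.6416 0.091 ] floor 9195 [0.6416 0.0911] 0.030230659991502762 tin 0 
[0.6131 0.0227] floor 825 [0.6177 0.0242] 0.029554128646850586 tin 4151 [0.6138 0.0224]
[0.5734 0.1195] floor 209 [0.578  0.1157] 0.03119947575032711 tin 9135 [0.5736 0.1186]
[0.5448 0.0512] floor 83 [0.5564 0.0609] 0.02396428771317005 tin 1059 [0.546  0.0526]
[0.5932 0.0711] floor 1161 [0.5932 0.0711] 0.03406402841210365 tin 2157 [0.5932 0.0711]
held 5720 ((0.613700270652771, 0.02237451635301113), 0.029255539178848267) tcp [0.6143 0.0229 0.0631] 0.0598 0.09317856034561398 [-0.81341156  0.21760854 -0.50022612] 7.2833
```

Emit:
{"api": "jog_arm", "payload": {
  "moves": [
    [[0.6, -0.03, -0.03, 0.25, 0, 0, 0], [0.6, 0, 0, 0.25, 0, 0, 0], [0.6, 0, 0, 0.25, 0, 0, 0], [0.6, 0, 0, 0.25, 0, 0, 0], [0.6, 0, 0, 0.2, 0, 0, 0], [0.6, 0, 0, 0.1, 0, 0, 0], [0.6, 0, 0, 0.1, 0, 0, 0], [0.6, 0, 0, 0, 0, 0, 0], [0.6, 0, 0, 0, 0, 0, 0], [0.6, 0, 0, 0, 0, 0, 0]]
  ]
}}

```text
time: 8.17
tool_pos: [0.6132, 0.0231, 0.0482]
tool_rot: [0.0, 0.98, 0.2, 0.0]
contact_force: [-0.5, -0.7, -1.0]
gripper_width: 0.093
grasp_force: 58.7
```

Emit:
{"api": "jog_arm", "payload": {
  "moves": [
    [[0.6, 0, 0, 0.07, 0, 0, 0], [0.6, 0, 0, 0.05, 0, 0, 0], [0.6, 0, 0, 0.05, 0, 0, 0], [0.6, 0, 0, 0, 0, 0, 0], [0.6, 0, 0, 0, 0, 0, 0]]
  ]
}}

```text
time: 8.58
tool_pos: [0.6132, 0.0232, 0.0465]
tool_rot: [-0.0, 0.98, 0.2, 0.0]
contact_force: [-0.0, 0.0, 0.3]
gripper_width: 0.096
grasp_force: 58.8
```

Emit:
{"api": "jog_arm", "payload": {
  "moves": [
    [[0.6, 0, 0, 0.03, 0, 0, 0], [0.6, 0, 0, 0.03, 0, 0, 0], [0.6, 0, 0, 0, 0, 0, 0]]
  ]
}}

```text
time: 8.83
tool_pos: [0.6132, 0.0232, 0.0464]
tool_rot: [-0.0, 0.98, 0.2, -0.0]
contact_force: [-3.1, 0.4, 3.7]
gripper_width: 0.094
grasp_force: 59.2
```

Emit:
{"api": "jog_arm", "payload": {
  "moves": [
    [[3, 0, 0, 0, 0, 0, 0], [3, 0, 0, 0, 0, 0, 0], [3, 0, 0, 0, 0, 0, 0], [3, 0, 0, 0, 0, 0, 0], [3, 0, 0, -0.5, 0, 0, 0], [3, 0, 0, -1, 0, 0, 0], [3, 0, 0, -2, 0, 0, 0], [3, 0, 0, -2.5, 0, 0, 0], [3, 0, 0, -2, 0, 0, 0], [3, 0, 0, 0, 0, 0, 0], [3, 0, 0, 0, 0, 0, 0], [3, 0, 0, 0, 0, 0, 0]]
  ]
}}

```text
time: 9.83
tool_pos: [0.6128, 0.0231, 0.1256]
tool_rot: [-0.0, 0.98, 0.2, -0.0]
contact_force: [-0.2, 0.0, 0.1]
gripper_width: 0.349
grasp_force: 0.0
```

```bash
python3 blk.py w6; python3 - <<'E'
from h import *
s=state();R0=toolR(s["tool_rot"])
p,R=plan(s["tool_pos"],R0,[.432,.204,.125],R0,8,3)
E
```

```text
block 0.5933132171630859 0.07112321257591248 (0.1505720466375351, 0.15077203512191772) 67.27496337890625 0.0275
[0.6417 0.091 ] floor 5267 [0.6414 0.0913] 0.03016955591738224 tin 0 
[0.6131 0.0227] floor 255 [0.6183 0.0245] 0.029475387185811996 tin 4987 [0.6127 0.0228]
[0.5735 0.1195] floor 170 [0.5764 0.1177] 0.029973933473229408 tin 5160 [0.5741 0.1199]
[0.5449 0.0513] floor 113 [0.5464 0.0511] 0.029907019808888435 tin 2020 [0.5454 0.0513]
[0.5933 0.0711] floor 657 [0.5934 0.0711] 0.03397930786013603 tin 1513 [0.5933 0.0712]
held 29 ((0.6137917041778564, 0.023179424926638603), 0.01774083450436592) tcp [0.6128 0.0231 0.1256] 0.1265 0.3493102296390968 [-0.22083802  0.02495312  0.05774764] 9.8333
maxshift 2.97 maxnorm 3.1995312156626947 maxturn 0.0
[[3,-1.19,-2.96,0,0,0,0],[3,-1.18,-2.97,0,0,0,0],[3,-1.19,-2.96,0,0,0,0],[3,-1.19,-2.96,0,0,0,0],[3,-1.18,-2.96,0,0,0,0],[3,-1.19,-2.97,0,0,0,0],[3,-1.19,-2.96,0,0,0,0],[3,-1.18,-2.96,0,0,0,0]]
```

Emit:
{"api": "jog_arm", "payload": {
  "moves": [
    [[3, -1.19, -2.96, 0, 0, 0, 0], [3, -1.19, -2.96, 0, 0, 0, 0], [3, -1.19, -2.96, 0, 0, 0, 0], [3, -1.19, -2.96, 0, 0, 0, 0], [3, -1.18, -2.96, 0, 0, 0, 0], [3, -1.18, -2.97, 0, 0, 0, 0], [3, -1.18, -2.97, 0, 0, 0, 0], [3, -1.18, -2.96, 0, 0, 0, 0], [3, 0, 0, 1.5, 0, 0, 0], [3, 0, 0, 2, 0, 0, 0], [3, 0, 0, 1.5, 0, 0, 0], [3, 0, 0, 1, 0, 0, 0], [3, 0, 0, 0, 0, 0, 0], [3, 0, 0, 0, 0, 0, 0], [3, 0, 0, 0, 0, 0, 0]]
  ]
}}

```text
time: 11.13
tool_pos: [0.4335, 0.204, 0.0663]
tool_rot: [-0.0, 0.98, 0.2, 0.0]
contact_force: [-0.2, -0.7, 0.0]
gripper_width: 0.353
grasp_force: 0.0
```

```bash
python3 tin.py w7
```

```text
0.89 [453. 371.  59.  59.] z 0.0274 lid [0.4049 0.1247] 0.0766 knob [0.4481 0.1745 0.1437] 5 in tool [-0.0574  0.0617  0.0389] [ 0.002   0.0328 -0.0774]
0.77 [156. 164. 112. 103.] z 0.0273 lid [0.4318 0.3053] 0.0296 knob [0.4326 0.3047 0.0347] 494 in tool [ 0.0381 -0.0939  0.039 ] [ 0.0386 -0.0931  0.0317]
0.62 [351.  93.  95. 104.] z 0.0075 lid [0.5114 0.2169] 0.0291 knob [0.5111 0.217  0.0148] 441 in tool [0.0767 0.0186 0.0589] [0.0764 0.0184 0.0515]
0.57 [316. 225.  96.  96.] z 0.0274 lid [0.4318 0.2047] 0.0294 knob [0.4326 0.2049 0.0348] 412 in tool [-0.0013 -0.0013  0.0389] [-0.0006 -0.0012  0.0315]
[0.43350316 0.20399019 0.06630937] 11.1333
```

View pics/w7.png

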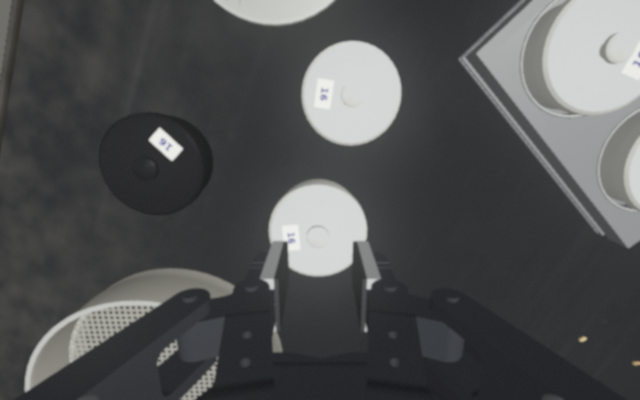

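```bash
python3 - <<'E'
from h import *
f=grab_frame("side");P=pts(f);ok=f["depth"]>0
q=P[ok&(P[...,0]>.15)&(P[...,0]<.42)&(P[...,1]>.15)&(P[...,1]<.4)&(P[...,2]>.012)&(P[...,2]<.09)]
d=np.hypot(q[:,0]-.4326,q[:,1]-.2049);print(q.min(0),q.max(0)); q=q[(d>.034)&(d<.085)];print(len(q),[ (k.round(3)) for k in q[::max(1,len(q)//8)]])
s=state();R0=toolR(s["tool_rot"]);print(s["tool_pos"],R0.inv().apply(np.array([.4327,.205,.03])-s["tool_pos"]))
E
```

```text
[0.20497568 0.17030404 0.01200862] [0.41943231 0.33836791 0.0872385 ]
95 [array([0.409, 0.284, 0.028]), array([0.415, 0.28 , 0.017]), array([0.361, 0.242, 0.033]), array([0.363, 0.246, 0.024]), array([0.356, 0.22 , 0.036]), array([0.361, 0.237, 0.021]), array([0.353, 0.216, 0.029]), array([0.349, 0.206, 0.03 ]), array([0.348, 0.209, 0.021])]
[0.43391434 0.20411034 0.06692746] [-0.00084242 -0.00130294  0.03692555]
```

Emit:
{"api": "jog_arm", "payload": {
  "moves": [
    [[3, -0.06, -0.12, 0.8, 0, 0, 0], [3, 0, 0, 1, 0, 0, 0], [3, 0, 0, 1, 0, 0, 0], [3, 0, 0, 0.5, 0, 0, 0], [3, 0, 0, 0.2, 0, 0, 0], [3, 0, 0, 0, 0, 0, 0], [3, 0, 0, 0, 0, 0, 0], [3, 0, 0, 0, 0, 0, 0]]
  ]
}}

```text
time: 11.95
tool_pos: [0.4324, 0.2049, 0.0311]
tool_rot: [-0.0, 0.98, 0.2, 0.0]
contact_force: [0.4, -0.4, -0.5]
gripper_width: 0.351
grasp_force: 0.0
```

```bash
python3 tin.py w8 | grep -v "z 0.00"
```

```text
0.67 [454. 370.  52.  61.] z 0.0178 lid [0.389  0.0988] 0.017 knob [0.3834 0.1065 0.0261] 190 in tool [-0.0815  0.0807  0.0133] [-0.0836  0.0714  0.005 ]
0.61 [320. 249. 118. 115.] z 0.0274 lid [0.432  0.2041] 0.0296 knob [0.4326 0.205  0.0347] 627 in tool [-0.0006  0.0006  0.0038] [ 0.0003  0.     -0.0036]
0.59 [124. 175. 149. 129.] z 0.0273 lid [0.4323 0.3054] 0.0296 knob [0.4327 0.3045 0.0346] 773 in tool [ 0.0393 -0.0924  0.0038] [ 0.0394 -0.0915 -0.0035]
[0.43235661 0.20494034 0.03114923] 11.95
```

Emit:
{"api": "jog_arm", "payload": {
  "moves": [
    [[1, 0, 0, 0, 0, 0, 0], [0.6, 0, 0, 0, 0, 0, 0], [0.6, 0, 0, 0, 0, 0, 0], [0.6, 0, 0, 0, 0, 0, 0], [0.6, 0, 0, 0, 0, 0, 0], [0.6, 0, 0, 0, 0, 0, 0], [0.6, 0, 0, -0.4, 0, 0, 0], [0.6, 0, 0, -1.2, 0, 0, 0], [0.6, 0, 0, -1.8, 0, 0, 0], [0.6, 0, 0, -2.2, 0, 0, 0], [0.6, 0, 0, -2.2, 0, 0, 0], [0.6, 0, 0, -1, 0, 0, 0]]
  ]
}}

```text
time: 13.05
tool_pos: [0.4335, 0.2053, 0.1224]
tool_rot: [-0.0, 0.98, 0.2, 0.002]
contact_force: [0.6, 0.9, -0.1]
gripper_width: 0.091
grasp_force: 58.7
```

Emit:
{"api": "jog_arm", "payload": {
  "moves": [
    [[0.6, 1.85, 2.34, 0, 0, 0, 0], [0.6, 1.85, 2.34, 0, 0, 0, 0], [0.6, 1.85, 2.34, 0, 0, 0, 0], [0.6, 1.85, 2.34, 0, 0, 0, 0], [0.6, 1.85, 2.34, 0, 0, 0, 0], [0.6, 1.85, 2.34, 0, 0, 0, 0], [0.6, 1.85, 2.34, 0, 0, 0, 0], [0.6, 1.85, 2.34, 0, 0, 0, 0], [0.6, 0, 0, 1, 0, 0, 0], [0.6, 0, 0, 1.5, 0, 0, 0], [0.6, 0, 0, 1.5, 0, 0, 0], [0.6, 0, 0, 1, 0, 0, 0], [0.6, 0, 0, 0.5, 0, 0, 0], [0.6, 0, 0, 0, 0, 0, 0], [0.6, 0, 0, 0, 0, 0, 0], [0.6, 0, 0, 0, 0, 0, 0]]
  ]
}}

```text
time: 14.38
tool_pos: [0.6418, 0.091, 0.0646]
tool_rot: [0.0, 0.98, 0.2, 0.001]
contact_force: [0.2, -0.6, -0.1]
gripper_width: 0.089
grasp_force: 58.7
```

```bash
python3 blk.py w9
```

```text
block 0.5933437347412109 0.07100976258516312 (0.15004943311214447, 0.1504943072795868) 67.32796478271484 0.0275
[0.6417 0.0909] floor 935 [0.6455 0.0924] 0.02968030609190464 tin 2219 [0.6417 0.0903]
[0.6132 0.0226] floor 145 [0.6291 0.0225] 0.023339267820119858 tin 945 [0.6154 0.0221]
[0.5735 0.1194] floor 82 [0.585  0.1391] 0.01628943532705307 tin 1264 [0.574  0.1196]
[0.5449 0.0511] floor 0   tin 138 [0.5706 0.0603]
[0.5933 0.071 ] floor 0   tin 214 [0.5965 0.0708]
held 5703 ((0.6415250301361084, 0.09067273139953613), 0.029289599508047104) tcp [0.6418 0.091  0.0646] 0.0604 0.08898691205414325 [ 0.18657762 -0.56255957 -0.12593982] 14.3833
```

Emit:
{"api": "jog_arm", "payload": {
  "moves": [
    [[0.6, 0, 0.02, 0.25, 0, 0, 0], [0.6, 0, 0, 0.25, 0, 0, 0], [0.6, 0, 0, 0.25, 0, 0, 0], [0.6, 0, 0, 0.25, 0, 0, 0], [0.6, 0, 0, 0.2, 0, 0, 0], [0.6, 0, 0, 0.15, 0, 0, 0], [0.6, 0, 0, 0.1, 0, 0, 0], [0.6, 0, 0, 0.05, 0, 0, 0], [0.6, 0, 0, 0.05, 0, 0, 0], [0.6, 0, 0, 0, 0, 0, 0], [0.6, 0, 0, 0, 0, 0, 0]]
  ]
}}

```text
time: 15.35
tool_pos: [0.6417, 0.0905, 0.0484]
tool_rot: [0.0, 0.98, 0.2, 0.0]
contact_force: [0.4, 0.0, -0.4]
gripper_width: 0.093
grasp_force: 58.7
```

Emit:
{"api": "jog_arm", "payload": {
  "moves": [
    [[0.6, 0, 0, 0.05, 0, 0, 0], [0.6, 0, 0, 0.05, 0, 0, 0], [0.6, 0, 0, 0.04, 0, 0, 0], [0.6, 0, 0, 0.03, 0, 0, 0], [0.6, 0, 0, 0, 0, 0, 0], [0.6, 0, 0, 0, 0, 0, 0]]
  ]
}}

```text
time: 15.85
tool_pos: [0.6418, 0.0904, 0.0474]
tool_rot: [0.0, 0.98, 0.2, 0.0]
contact_force: [-3.1, -0.8, 6.2]
gripper_width: 0.09
grasp_force: 59.4
```

Emit:
{"api": "jog_arm", "payload": {
  "moves": [
    [[3, 0, 0, 0, 0, 0, 0], [3, 0, 0, 0, 0, 0, 0], [3, 0, 0, 0, 0, 0, 0], [3, 0, 0, 0, 0, 0, 0], [3, 0, 0, -0.5, 0, 0, 0], [3, 0, 0, -1, 0, 0, 0], [3, 0, 0, -2, 0, 0, 0], [3, 0, 0, -3, 0, 0, 0], [3, 0, 0, -3, 0, 0, 0], [3, 0, 0, -3, 0, 0, 0], [3, 0, 0, -2, 0, 0, 0], [3, 0, 0, 0, 0, 0, 0], [3, 0, 0, 0, 0, 0, 0]]
  ]
}}

```text
time: 16.93
tool_pos: [0.6428, 0.0905, 0.1945]
tool_rot: [0.0, 0.98, 0.2, 0.002]
contact_force: [-0.6, -0.4, -0.9]
gripper_width: 0.353
grasp_force: 0.0
```

```bash
cat > chk.py <<'E'
from h import *
for n in("wrist","top"):
    f=grab_frame(n);P=pts(f);ok=f["depth"]>0
    for c in((.6417,.091),(.6131,.0227),(.5735,.1195),(.5449,.0513)):
        d=np.hypot(*(P[...,:2]-c).transpose(2,0,1)); m=ok&(d<.026)&(d>.010)&(P[...,2]>.03)&(P[...,2]<.06);q=P[m]
        A=np.c_[q[:,:2]-c,np.ones(len(q))];k=np.linalg.lstsq(A,q[:,2],rcond=None)[0]
        t=ok&(d<.034)&(P[...,2]>.036)&(P[...,2]<.06)
        print(n,c,m.sum(),"lid z",k[2].round(4),"tilt",k[:2].round(3),"centre",np.round(ell(t,P)[0],4))
E
python3 chk.py
```

```text
wrist (0.6417, 0.091) 2099 lid z 0.0432 tilt [-0.003  0.003] centre [0.6417 0.09  ]
wrist (0.6131, 0.0227) 1293 lid z 0.0432 tilt [ 0.002 -0.001] centre [0.613 0.023]
wrist (0.5735, 0.1195) 1333 lid z 0.0431 tilt [ 0.002 -0.001] centre [0.5738 0.1194]
wrist (0.5449, 0.0513) 1583 lid z 0.0432 tilt [ 0.003 -0.001] centre [0.5454 0.0513]
top (0.6417, 0.091) 0 lid z 0.0 tilt [0. 0.] centre [0. 0.]
top (0.6131, 0.0227) 123 lid z 0.0432 tilt [ 0.017 -0.016] centre [0.6109 0.0221]
top (0.5735, 0.1195) 0 lid z 0.0 tilt [0. 0.] centre [0. 0.]
top (0.5449, 0.0513) 58 lid z 0.0431 tilt [ 0.014 -0.006] centre [0.5446 0.0383]
```

```bash
python3 - <<'E'
from h import *
s=state();R0=toolR(s["tool_rot"])
p,R=plan(s["tool_pos"],R0,[.44,-.25,.28],down(.2),13,8.5)
E
```

```text
maxshift 2.45 maxnorm 3.1235396587845656 maxturn 0.016
[[8.5,-2.45,1.8,-0.69,0,0,0.016],[8.5,-2.42,1.85,-0.68,0,0,0.015],[8.5,-2.39,1.87,-0.69,0,0,0.016],[8.5,-2.36,1.92,-0.68,0,0.001,0.015],[8.5,-2.34,1.95,-0.69,0,0,0.016],[8.5,-2.3,1.99,-0.69,0,0,0.016],[8.5,-2.26,2.02,-0.69,0,0,0.015],[8.5,-2.24,2.06,-0.69,0,0,0.016],[8.5,-2.21,2.1,-0.68,0,0,0.015],[8.5,-2.17,2.13,-0.69,0,0,0.016],[8.5,-2.14,2.16,-0.69,0,0.001,0.016],[8.5,-2.1,2.19,-0.69,0,0,0.015],[8.5,-2.07,2.23,-0.69,-0.001,0,0.016]]
```

Emit:
{"api": "jog_arm", "payload": {
  "moves": [
    [[8.5, -2.45, 1.8, -0.69, 0, 0, 0.016], [8.5, -2.42, 1.85, -0.69, 0, 0, 0.015], [8.5, -2.39, 1.87, -0.69, 0, 0, 0.016], [8.5, -2.36, 1.92, -0.69, 0, 0, 0.015], [8.5, -2.34, 1.95, -0.69, 0, 0, 0.016], [8.5, -2.3, 1.99, -0.69, 0, 0, 0.016], [8.5, -2.26, 2.02, -0.69, 0, 0, 0.015], [8.5, -2.24, 2.06, -0.69, 0, 0, 0.016], [8.5, -2.21, 2.1, -0.69, 0, 0, 0.015], [8.5, -2.17, 2.13, -0.69, 0, 0, 0.016], [8.5, -2.14, 2.16, -0.69, 0, 0, 0.016], [8.5, -2.1, 2.19, -0.69, 0, 0, 0.015], [8.5, -2.07, 2.23, -0.69, 0, 0, 0.016], [8.5, 0, 0, 0, 0, 0, 0], [8.5, 0, 0, 0, 0, 0, 0], [8.5, 0, 0, 0, 0, 0, 0]]
  ]
}}

```text
time: 18.37
tool_pos: [0.4403, -0.2494, 0.2795]
tool_rot: [-0.001, 0.995, 0.1, -0.001]
contact_force: [-0.3, 0.9, 0.4]
gripper_width: 0.994
grasp_force: 0.0
```

```bash
python3 - <<'E'
from h import *
s=state();print(s["tool_pos"])
f=grab_frame("wrist");P=pts(f);ok=f["depth"]>0;np.savez("wp.npz",**f)
cv2.imwrite("pics/wp.png",f["color"])
m=ok&(abs(P[...,0]-.45)<.07)&(abs(P[...,1]+.27)<.07)&(P[...,2]>.004)&(P[...,2]<.012)
m=cv2.morphologyEx(m.astype(np.uint8),cv2.MORPH_OPEN,np.ones((5,5)))>0
print("base",cv2.minAreaRect(P[m][:,:2].astype(np.float32)),m.sum())
m=ok&(abs(P[...,0]-.43)<.06)&(abs(P[...,1]+.275)<.05)&(P[...,2]>.085)&(P[...,2]<.2)
q=P[m];np.save("probe.npy",q)
for z in np.arange(.085,.18,.01):
    k=q[(q[:,2]>=z)&(q[:,2]<z+.01)]
    if len(k):print(round(z,3),len(k),k.mean(0).round(4),k.min(0).round(4),k.max(0).round(4))
E
```

```text
[ 0.44026566 -0.24938118  0.27946863]
base ((0.4549562931060791, -0.2731955647468567), (0.08324447274208069, 0.07114817202091217), 11.447083473205566) 1845
0.085 115 [ 0.4518 -0.2729  0.0906] [ 0.4448 -0.2859  0.0858] [ 0.4552 -0.2624  0.095 ]
0.095 156 [ 0.4467 -0.2725  0.1   ] [ 0.4257 -0.2866  0.0951] [ 0.4521 -0.263   0.1049]
0.105 151 [ 0.4439 -0.2745  0.1103] [ 0.4173 -0.2872  0.105 ] [ 0.449  -0.2639  0.115 ]
0.115 160 [ 0.4413 -0.2755  0.1202] [ 0.4219 -0.2886  0.115 ] [ 0.4449 -0.2639  0.1249]
0.125 192 [ 0.4376 -0.2757  0.1306] [ 0.4249 -0.2894  0.1251] [ 0.4419 -0.2642  0.135 ]
0.135 214 [ 0.4328 -0.2762  0.14  ] [ 0.4078 -0.29    0.1351] [ 0.4397 -0.2655  0.145 ]
0.145 247 [ 0.4294 -0.2771  0.1497] [ 0.4083 -0.2935  0.145 ] [ 0.4347 -0.2658  0.155 ]
0.155 708 [ 0.4192 -0.2799  0.1598] [ 0.4042 -0.2933  0.155 ] [ 0.4313 -0.2675  0.1643]
```

View pics/wp.png

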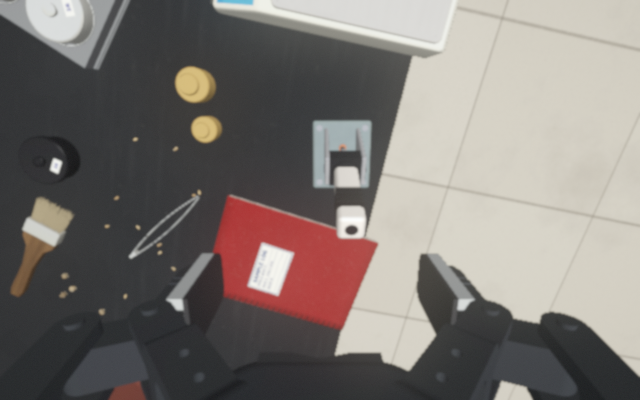

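```bash
python3 - <<'E'
from h import *
q=np.load("probe.npy")
for psi in(.2,):
    u=np.array([-np.cos(psi)*np.sin(.35),-np.sin(psi)*np.sin(.35),np.cos(.35)])
    ex=np.array([np.cos(psi)*np.cos(.35),np.sin(psi)*np.cos(.35),np.sin(.35)]);ey=np.cross(u,ex)
    d=q@u;dm=np.percentile(d,98);k=q[d>dm-.004]
    c,s,v=np.linalg.svd(k-k.mean(0));print("face normal",v[2],"u",u,len(k))
    ab=np.c_[k@ex,k@ey].astype(np.float32)
    r=cv2.minAreaRect(ab);print(r,np.median(k@u))
    end=r[0][0]*ex+r[0][1]*ey+np.median(k@u)*u
    print("end",end,"origin",end-.092*u,"grip",end-.03*u)
    # side face +ex: should lie 12mm from axis
    o=end-.092*u; t=(q-o)@u; a=(q-o)@ex; b=(q-o)@ey
    for lo in np.arange(.01,.09,.01):
        m=(t>lo)&(t<lo+.01)&(a>0);print(round(lo,2),m.sum(),np.percentile(a[m],[50,90]).round(4),np.percentile(b[m],[2,50,98]).round(4))
E
```

```text
face normal [-0.29817401 -0.05145153  0.95312381] u [-0.33606268 -0.06812328  0.93937271] 555
((0.3855457901954651, -0.35786986351013184), (0.02307545766234398, 0.022827381268143654), 89.95384216308594) 0.029604661650361398
end [ 0.41610063 -0.28080075  0.16001262] origin [ 0.44701839 -0.27453341  0.07359033] grip [ 0.42618251 -0.27875705  0.13183144]
0.01 124 [0.0107 0.0113] [-0.0113  0.0006  0.0117]
0.02 136 [0.0108 0.0113] [-0.0111  0.0014  0.0119]
0.03 138 [0.0108 0.0113] [-0.0108  0.0004  0.0114]
0.04 147 [0.0109 0.0115] [-0.0117 -0.0003  0.0119]
0.05 161 [0.0111 0.0116] [-0.0117  0.0003  0.0121]
0.06 204 [0.0109 0.0117] [-0.0122  0.0008  0.0123]
0.07 218 [0.0108 0.0114] [-0.0121  0.0005  0.0119]
0.08 227 [0.0104 0.0111] [-0.0115  0.0005  0.0115]
```

```bash
cat > pr.py <<'E'
from h import *
psi=.2
u=np.array([-np.cos(psi)*np.sin(.35),-np.sin(psi)*np.sin(.35),np.cos(.35)])
ex=np.array([np.cos(psi)*np.cos(.35),np.sin(psi)*np.cos(.35),np.sin(.35)])
RT=Ro.from_matrix(np.c_[ex,np.cross(-u,ex),-u])
end=np.array([.4161,-.2808,.1600])-.0005*ex
E
python3 - <<'E'
from pr import *
s=state();R0=toolR(s["tool_rot"])
p,R=plan(s["tool_pos"],R0,end+.035*u,RT,8,8.5)
E
```

```text
maxshift 1.09 maxnorm 1.2561448961007644 maxturn 0.044
[[8.5,-0.53,0.33,1.09,0,0.044,0],[8.5,-0.58,0.33,1.06,-0.001,0.044,0],[8.5,-0.63,0.33,1.03,0,0.044,0],[8.5,-0.67,0.33,1.01,0,0.044,0],[8.5,-0.71,0.33,0.98,-0.001,0.044,0],[8.5,-0.76,0.33,0.94,0,0.044,0],[8.5,-0.8,0.33,0.91,0,0.044,0],[8.5,-0.83,0.33,0.88,-0.001,0.044,0]]
```

Emit:
{"api": "jog_arm", "payload": {
  "moves": [
    [[8.5, -0.53, 0.33, 1.09, 0, 0.044, 0], [8.5, -0.58, 0.33, 1.06, 0, 0.044, 0], [8.5, -0.63, 0.33, 1.03, 0, 0.044, 0], [8.5, -0.67, 0.33, 1.01, 0, 0.044, 0], [8.5, -0.71, 0.33, 0.98, 0, 0.044, 0], [8.5, -0.76, 0.33, 0.94, 0, 0.044, 0], [8.5, -0.8, 0.33, 0.91, 0, 0.044, 0], [8.5, -0.83, 0.33, 0.88, 0, 0.044, 0], [8.5, 0, 0, 0, 0, 0, 0], [8.5, 0, 0, 0, 0, 0, 0], [8.5, 0, 0, 0, 0, 0, 0], [8.5, 0, 0, 0, 0, 0, 0]]
  ]
}}

```text
time: 19.42
tool_pos: [0.4053, -0.2841, 0.1955]
tool_rot: [-0.017, 0.98, 0.099, 0.174]
contact_force: [0.1, 0.3, -0.0]
gripper_width: 0.999
grasp_force: 0.0
```

```bash
python3 - <<'E'
from pr import *
s=state();R0=toolR(s["tool_rot"]);p0=np.array(s["tool_pos"])
print(s["time"],p0,(R0.inv()*RT).as_rotvec(),s["joint_pos"])
f=grab_frame("wrist");P=pts(f);ok=f["depth"]>0;cv2.imwrite("pics/wp2.png",f["color"])
q=P[ok&(abs(P[...,0]-.43)<.06)&(abs(P[...,1]+.275)<.05)&(P[...,2]>.085)&(P[...,2]<.18)]
q=q[(abs((q-end)@ex)<.02)&(abs((q-end)@np.cross(u,ex))<.02)]
d=q@u;k=q[abs(d-end@u)<.004];t=R0.inv().apply(k-p0)
print("end in tool: mean",t.mean(0).round(4),cv2.minAreaRect(t[:,:2].astype(np.float32)),"exp",R0.inv().apply(end-p0).round(4))
plan(p0,R0,end-.049*u,RT,9,8.5)
E
```

```text
19.4167 [ 0.40525059 -0.28411063  0.19554539] [ 0.0008084  -0.00234152  0.00179027] [-0.94479075 -0.39711386  2.0968753   0.33139428  1.30481344  0.35860841]
end in tool: mean [-0.0014 -0.0008  0.0374] ((-0.002271987497806549, -0.0007105851545929909), (0.02365112490952015, 0.023858200758695602), 1.146077036857605) exp [-0.0022 -0.0011  0.0373]
maxshift 0.96 maxnorm 0.9606768447297978 maxturn 0.001
[[8.5,-0.03,-0.01,0.96,0,0,0],[8.5,-0.02,-0.02,0.96,0,-0.001,0],[8.5,-0.03,-0.01,0.96,0,0,0.001],[8.5,-0.02,-0.01,0.95,0,0,0],[8.5,-0.02,-0.01,0.96,0,0,0],[8.5,-0.03,-0.02,0.96,0.001,-0.001,0],[8.5,-0.02,-0.01,0.96,0,0,0],[8.5,-0.03,-0.01,0.96,0,0,0.001],[8.5,-0.02,-0.01,0.96,0,0,0]]
```

Emit:
{"api": "jog_arm", "payload": {
  "moves": [
    [[8.5, 0, 0, 0.8, 0, 0, 0], [8.5, 0, 0, 1.1, 0, 0, 0], [8.5, 0, 0, 1.3, 0, 0, 0], [8.5, 0, 0, 1.3, 0, 0, 0], [8.5, 0, 0, 1.3, 0, 0, 0], [8.5, 0, 0, 1.3, 0, 0, 0], [8.5, 0, 0, 0.9, 0, 0, 0], [8.5, 0, 0, 0.4, 0, 0, 0], [8.5, 0, 0, 0, 0, 0, 0], [8.5, 0, 0, 0, 0, 0, 0], [8.5, 0, 0, 0, 0, 0, 0], [8.5, 0, 0, 0, 0, 0, 0]]
  ]
}}

```text
time: 20.47
tool_pos: [0.4329, -0.2791, 0.1165]
tool_rot: [-0.017, 0.98, 0.098, 0.175]
contact_force: [-0.1, 0.7, -0.0]
gripper_width: 0.993
grasp_force: 0.0
```

```bash
python3 - <<'E'
from pr import *
s=state();R0=toolR(s["tool_rot"]);p0=np.array(s["tool_pos"])
print(p0,(R0.inv()*RT).as_rotvec(),R0.inv().apply(end-.049*u-p0).round(4),s["contact_force"])
E
```

```text
[ 0.43287848 -0.2791031   0.11648506] [ 0.00155128 -0.00279878  0.00011233] [-0.0013 -0.0017  0.0024] [-0.0991811   0.69960031 -0.0269712 ]
```

Emit:
{"api": "jog_arm", "payload": {
  "moves": [
    [[8.5, -0.1, -0.15, 0.2, 0, 0, 0], [5, 0, 0, 0, 0, 0, 0], [3.5, 0, 0, 0, 0, 0, 0], [3.2, 0, 0, 0, 0, 0, 0], [3.2, 0, 0, 0, 0, 0, 0], [3.2, 0, 0, 0, 0, 0, 0], [3.2, 0, 0, 0, 0, 0, 0], [3.2, 0, 0, 0, 0, 0, 0]]
  ]
}}

```text
time: 21.13
tool_pos: [0.4321, -0.2771, 0.1133]
tool_rot: [-0.017, 0.98, 0.098, 0.174]
contact_force: [0.6, -0.2, -0.3]
gripper_width: 0.373
grasp_force: 0.0
```

```bash
python3 - <<'E'
from pr import *
s=state();R0=toolR(s["tool_rot"]);p0=np.array(s["tool_pos"])
print(p0,(R0.inv()*RT).as_rotvec(),R0.inv().apply(end-.049*u-p0).round(4),s["contact_force"],s["gripper_width"])
E
```

```text
[ 0.43205025 -0.27714692  0.11329545] [ 9.80708691e-05 -1.98603587e-03 -1.51776675e-04] [ 0.0001  0.0004 -0.0005] [ 0.5897347  -0.20651632 -0.2805579 ] 0.373434566227826
```

Aligned within 0.5 mm; close.

Emit:
{"api": "jog_arm", "payload": {
  "moves": [
    [[2.7, 0, 0.03, 0, 0, 0, 0], [2.3, 0, 0, 0, 0, 0, 0], [1.5, 0, 0, 0, 0, 0, 0], [1.5, 0, 0, 0, 0, 0, 0], [1.5, 0, 0, 0, 0, 0, 0], [1.5, 0, 0, 0, 0, 0, 0]]
  ]
}}

```text
time: 21.63
tool_pos: [0.4321, -0.2775, 0.1134]
tool_rot: [-0.017, 0.98, 0.098, 0.174]
contact_force: [-0.8, -0.8, 2.4]
gripper_width: 0.277
grasp_force: 58.8
```

Emit:
{"api": "jog_arm", "payload": {
  "moves": [
    [[1.5, 0, 0, -0.3, 0, 0, 0], [1.5, 0, 0, -0.5, 0, 0, 0], [1.5, 0, 0, -0.7, 0, 0, 0], [1.5, 0, 0, -0.7, 0, 0, 0], [1.5, 0, 0, -0.7, 0, 0, 0], [1.5, 0, 0, -0.7, 0, 0, 0], [1.5, 0, 0, -0.7, 0, 0, 0], [1.5, 0, 0, -0.7, 0, 0, 0], [1.5, 0, 0, -0.7, 0, 0, 0], [1.5, 0, 0, -0.7, 0, 0, 0], [1.5, 0, 0, -0.8, 0, 0, 0], [1.5, 0, 0, -1, 0, 0, 0], [1.5, 0, 0, -1, 0, 0, 0], [1.5, 0, 0, -0.5, 0, 0, 0], [1.5, 0, 0, 0, 0, 0, 0], [1.5, 0, 0, 0, 0, 0, 0]]
  ]
}}

```text
time: 22.97
tool_pos: [0.3993, -0.2843, 0.2048]
tool_rot: [-0.017, 0.98, 0.098, 0.174]
contact_force: [-0.0, 0.3, -0.8]
gripper_width: 0.274
grasp_force: 58.7
```

```bash
python3 - <<'E'
from pr import *
s=state();R0=toolR(s["tool_rot"]);p0=np.array(s["tool_pos"])
print(s["time"],p0,s["gripper_width"],s["contact_force"])
Rm=down(.2)
p,R=plan(p0,R0,[.40,-.24,.225],Rm,8,1.5)
p,R=plan(p,R,[.5933,.0711,.20],Rm,13,1.5)
E
```

```text
22.9667 [ 0.39931274 -0.28432674  0.20483018] 0.2743169821841817 [-0.04676101  0.2839106  -0.8221876 ]
maxshift 0.55 maxnorm 0.6172519744804387 maxturn 0.044
[[1.5,0.2,-0.54,-0.2,0,-0.044,0],[1.5,0.19,-0.54,-0.2,0,-0.044,0],[1.5,0.18,-0.54,-0.21,0,-0.044,0],[1.5,0.17,-0.54,-0.22,0,-0.044,0],[1.5,0.16,-0.55,-0.23,0.001,-0.044,0],[1.5,0.15,-0.54,-0.24,0,-0.044,0],[1.5,0.14,-0.54,-0.24,0,-0.044,0],[1.5,0.13,-0.54,-0.24,0,-0.044,0]]
maxshift 2.06 maxnorm 2.836758713743557 maxturn 0.0
[[1.5,1.93,-2.05,0.19,0,0,0],[1.5,1.93,-2.05,0.2,0,0,0],[1.5,1.94,-2.05,0.19,0,0,0],[1.5,1.93,-2.05,0.19,0,0,0],[1.5,1.93,-2.05,0.19,0,0,0],[1.5,1.93,-2.05,0.2,0,0,0],[1.5,1.93,-2.05,0.19,0,0,0],[1.5,1.93,-2.05,0.19,0,0,0],[1.5,1.94,-2.06,0.2,0,0,0],[1.5,1.93,-2.05,0.19,0,0,0],[1.5,1.93,-2.05,0.19,0,0,0],[1.5,1.93,-2.05,0.2,0,0,0],[1.5,1.93,-2.05,0.19,0,0,0]]
```

Emit:
{"api": "jog_arm", "payload": {
  "moves": [
    [[1.5, 0, 0, -1, 0, 0, 0], [1.5, 0.2, -0.54, -0.2, 0, -0.044, 0], [1.5, 0.19, -0.54, -0.2, 0, -0.044, 0], [1.5, 0.18, -0.54, -0.21, 0, -0.044, 0], [1.5, 0.17, -0.54, -0.22, 0, -0.044, 0], [1.5, 0.16, -0.55, -0.23, 0, -0.044, 0], [1.5, 0.15, -0.54, -0.24, 0, -0.044, 0], [1.5, 0.14, -0.54, -0.24, 0, -0.044, 0], [1.5, 0.13, -0.54, -0.24, 0, -0.044, 0], [1.5, 0, 0, 0, 0, 0, 0]]
  ]
}}

```text
time: 23.8
tool_pos: [0.3976, -0.2395, 0.2345]
tool_rot: [-0.0, 0.995, 0.101, -0.0]
contact_force: [0.5, 0.3, -1.2]
gripper_width: 0.274
grasp_force: 58.9
```

Emit:
{"api": "jog_arm", "payload": {
  "moves": [
    [[1.5, 1, -1.05, 0.1, 0, 0, 0], [1.5, 1.93, -2.05, 0.19, 0, 0, 0], [1.5, 1.93, -2.05, 0.2, 0, 0, 0], [1.5, 1.94, -2.05, 0.19, 0, 0, 0], [1.5, 1.93, -2.05, 0.19, 0, 0, 0], [1.5, 1.93, -2.05, 0.19, 0, 0, 0], [1.5, 1.93, -2.05, 0.2, 0, 0, 0], [1.5, 1.93, -2.05, 0.19, 0, 0, 0], [1.5, 1.93, -2.05, 0.19, 0, 0, 0], [1.5, 1.94, -2.06, 0.2, 0, 0, 0], [1.5, 1.93, -2.05, 0.19, 0, 0, 0], [1.5, 1.93, -2.05, 0.19, 0, 0, 0], [1.5, 1.93, -2.05, 0.2, 0, 0, 0], [1.5, 0.93, -1, 0.09, 0, 0, 0], [1.5, 0, 0, 0, 0, 0, 0], [1.5, 0, 0, 0, 0, 0, 0], [1.5, 0, 0, 0, 0, 0, 0]]
  ]
}}

```text
time: 25.22
tool_pos: [0.5894, 0.0697, 0.2086]
tool_rot: [0.0, 0.995, 0.099, -0.0]
contact_force: [-0.3, -0.2, -1.1]
gripper_width: 0.269
grasp_force: 59.1
```

```bash
cat > pp.py <<'E'
from h import *
import sys
s=state();R0=toolR(s["tool_rot"]);p0=np.array(s["tool_pos"])
print(s["time"],p0.round(4),"err",(R0.inv()*down(.2)).as_rotvec().round(4),s["gripper_width"],np.round(s["contact_force"],2))
for n in("side","wrist"):
    f=grab_frame(n);P=pts(f);ok=f["depth"]>0;cv2.imwrite(f"pics/{sys.argv[1]}{n}.png",f["color"])
    # held probe: points within 2 cm of tool axis, slices by height
    d=P[...,:2]-p0[:2]; m=ok&(np.hypot(d[...,0],d[...,1])<.02)
    for a in np.arange(-.11,.02,.015):
        z=p0[2]+a; k=P[m&(P[...,2]>z)&(P[...,2]<z+.015)]
        if len(k)>3: print(n,round(a,3),len(k),(k.mean(0)[:2]-p0[:2]).round(4),np.ptp(k[:,:2],axis=0).round(4),k[:,2].min().round(4))
    np.savez(f"{sys.argv[1]}{n}.npz",**f)
E
python3 pp.py a
```

```text
25.2167 [0.5894 0.0697 0.2086] err [ 0.0002  0.0006 -0.001 ] 0.2688046842855698 [-0.25 -0.2  -1.14]
side -0.11 8 [-0.0007 -0.0029] [0.0072 0.0071] 0.1095
side -0.095 15 [-0.0016 -0.0046] [0.0072 0.0053] 0.1139
side -0.08 22 [-0.002  -0.0043] [0.0074 0.0105] 0.1288
side -0.065 25 [-0.0015 -0.0036] [0.0094 0.0064] 0.1439
side -0.05 43 [-0.0035 -0.0094] [0.0293 0.0191] 0.1597
side -0.035 69 [-0.0017 -0.0115] [0.0263 0.0166] 0.1737
side -0.02 72 [-0.003  -0.0104] [0.0264 0.024 ] 0.1887
side -0.005 36 [-0.0073 -0.0114] [0.0272 0.0273] 0.2037
side 0.01 35 [-0.0089 -0.0103] [0.0293 0.0276] 0.2188
wrist -0.11 45 [0.0023 0.0001] [0.0052 0.0081] 0.1088
wrist -0.095 31 [ 0.0036 -0.    ] [0.0053 0.0089] 0.1142
wrist -0.08 37 [0.0039 0.0006] [0.0035 0.0084] 0.1286
wrist -0.05 337 [0.0098 0.0017] [0.0204 0.0293] 0.1676
wrist -0.035 321 [0.0112 0.0019] [0.0156 0.0272] 0.1736
wrist -0.02 504 [0.0112 0.0018] [0.0084 0.0235] 0.1887
wrist -0.005 716 [0.0115 0.0023] [0.0085 0.0314] 0.2036
wrist 0.01 1203 [0.0117 0.0023] [0.0084 0.0314] 0.2186
```

```bash
python3 - <<'E'
from h import *
s=state();R0=toolR(s["tool_rot"]);print(s["tool_pos"],R0.inv().apply(np.array([.5933,.0711,.140])-s["tool_pos"]).round(4))
E
```

```text
[0.58947768 0.06952673 0.20895045] [ 0.0041 -0.0008  0.069 ]
```

Emit:
{"api": "jog_arm", "payload": {
  "moves": [
    [[1.5, 0.2, -0.04, 0.9, 0, 0, 0], [1.5, 0.2, -0.04, 1.3, 0, 0, 0], [1.5, 0, 0, 1.5, 0, 0, 0], [1.5, 0, 0, 1.5, 0, 0, 0], [1.5, 0, 0, 1.1, 0, 0, 0], [1.5, 0, 0, 0.6, 0, 0, 0], [1.5, 0, 0, 0, 0, 0, 0], [1.5, 0, 0, 0, 0, 0, 0], [1.5, 0, 0, 0, 0, 0, 0], [1.5, 0, 0, 0, 0, 0, 0]]
  ]
}}

```text
time: 26.15
tool_pos: [0.5944, 0.0723, 0.1411]
tool_rot: [0.0, 0.995, 0.1, 0.001]
contact_force: [-0.1, -0.5, -1.2]
gripper_width: 0.274
grasp_force: 59.1
```

```bash
python3 pp.py b; python3 - <<'E'
import cv2,numpy as np
a=cv2.imread("pics/bwrist.png")[170:320,240:400];b=cv2.imread("pics/bside.png")[160:260,280:390]
cv2.imwrite("pics/b2.png",np.hstack([cv2.resize(a,(400,375),interpolation=2),cv2.resize(b,(400,375),interpolation=2)]))
E
```

```text
26.15 [0.5944 0.0723 0.1411] err [ 0.0004 -0.0022 -0.0002] 0.27394646020532215 [-0.13 -0.51 -1.24]
side -0.11 4 [ 0.0047 -0.0017] [0.0224 0.0103] 0.0414
side -0.095 16 [-0.0013 -0.0045] [0.0074 0.0098] 0.0462
side -0.08 20 [-0.001  -0.0051] [0.0076 0.0095] 0.0619
side -0.065 18 [-0.002  -0.0045] [0.0074 0.0054] 0.0761
side -0.05 39 [-0.0032 -0.0104] [0.0278 0.0178] 0.0911
side -0.035 60 [-0.0018 -0.0108] [0.0255 0.0171] 0.1061
side -0.02 64 [-0.0029 -0.0106] [0.0252 0.0193] 0.1211
side -0.005 35 [-0.0084 -0.0105] [0.024  0.0259] 0.1361
side 0.01 31 [-0.0106 -0.0098] [0.0122 0.0292] 0.1514
wrist -0.11 43 [0.0026 0.0001] [0.0051 0.0082] 0.0412
wrist -0.095 34 [0.0035 0.0004] [0.0056 0.0088] 0.0462
wrist -0.08 35 [0.004  0.0006] [0.0028 0.0084] 0.0611
wrist -0.05 348 [0.0098 0.0019] [0.0205 0.0294] 0.0999
wrist -0.035 330 [0.0112 0.0019] [0.0096 0.0267] 0.1061
wrist -0.02 492 [0.0112 0.0021] [0.0082 0.0234] 0.1211
wrist -0.005 719 [0.0115 0.0022] [0.0085 0.0317] 0.1361
wrist 0.01 1227 [0.0116 0.0024] [0.0086 0.0316] 0.1511
```

View pics/b2.png

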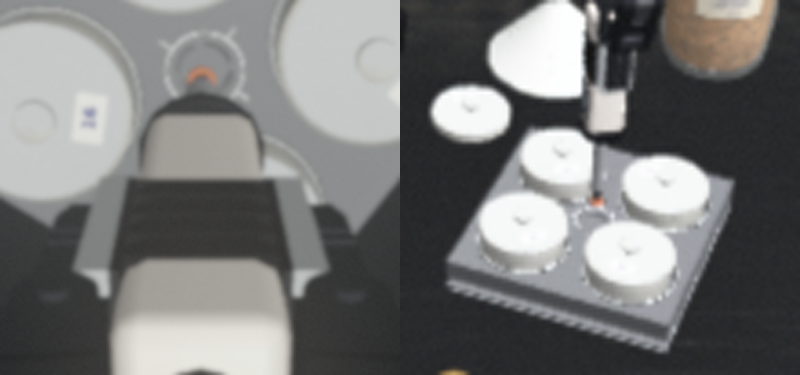

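Emit:
{"api": "jog_arm", "payload": {
  "moves": [
    [[1.5, 0, 0, 0.3, 0, 0, 0], [1.5, 0, 0, 0.4, 0, 0, 0], [1.5, 0, 0, 0.2, 0, 0, 0], [1.5, 0, 0, 0, 0, 0, 0], [1.5, 0, 0, 0, 0, 0, 0], [1.5, 0, 0, 0, 0, 0, 0], [1.5, 0, 0, 0, 0, 0, 0]]
  ]
}}

```text
time: 26.83
tool_pos: [0.5937, 0.0723, 0.1309]
tool_rot: [0.0, 0.995, 0.1, 0.0]
contact_force: [-0.2, 0.1, -1.2]
gripper_width: 0.27
grasp_force: 59.1
```

Emit:
{"api": "jog_arm", "payload": {
  "moves": [
    [[1.5, -0.02, 0.09, 0.1, 0, 0, 0], [1.5, 0, 0, 0.15, 0, 0, 0], [1.5, 0, 0, 0.15, 0, 0, 0], [1.5, 0, 0, 0.1, 0, 0, 0], [1.5, 0, 0, 0.1, 0, 0, 0], [1.5, 0, 0, 0.1, 0, 0, 0], [1.5, 0, 0, 0, 0, 0, 0], [1.5, 0, 0, 0, 0, 0, 0], [1.5, 0, 0, 0, 0, 0, 0]]
  ]
}}

```text
time: 27.58
tool_pos: [0.5936, 0.0714, 0.1239]
tool_rot: [-0.0, 0.995, 0.1, -0.0]
contact_force: [-0.5, -0.5, -0.6]
gripper_width: 0.273
grasp_force: 59.1
```

Emit:
{"api": "jog_arm", "payload": {
  "moves": [
    [[1.5, 0, 0, 0.1, 0, 0, 0], [1.5, 0, 0, 0.05, 0, 0, 0], [1.5, 0, 0, 0, 0, 0, 0], [1.5, 0, 0, 0, 0, 0, 0]]
  ]
}}

```text
time: 27.92
tool_pos: [0.5937, 0.0714, 0.1225]
tool_rot: [-0.0, 0.995, 0.1, 0.0]
contact_force: [0.0, -0.3, -0.1]
gripper_width: 0.278
grasp_force: 59.1
```

```bash
python3 - <<'E'
from h import *
F=[];Z=[]
for i in range(8):
    f=grab_frame("wrist");s=state();F.append(s["contact_force"]);Z.append(s["tool_pos"])
print(np.mean(F,0),np.std(F,0),np.mean(Z,0),np.std(Z,0),s["time"])
P=pts(f);p0=np.mean(Z,0);d=np.hypot(*(P[...,:2]-p0[:2]).transpose(2,0,1))
hs=(f["depth"]>0)&(d<.02)
k=P[hs&(abs(P[...,2]-p0[2]-.049)<.012)&(d<.012)];print("end face z",np.median(k[:,2]) if len(k) else None,len(k))
c=P[hs&(d<.0165)&(d>.0125)&(P[...,2]<p0[2]-.03)];print("collar",c[:,2].max() if len(c) else None,np.percentile(c[:,2],[5,50,95]))
E
```

```text
[-0.26963015 -0.18576525  0.49750682] [0.55613595 0.44428542 0.39047454] [0.59368066 0.07135794 0.12239683] [1.83063000e-05 1.28369092e-05 4.78463459e-05] 28.3167
end face z 0.17230180915753196 3736
collar 0.0923493876948254 [0.02655919 0.02828739 0.08740968]
```

Emit:
{"api": "jog_arm", "payload": {
  "moves": [
    [[1.5, 0, 0, 0.05, 0, 0, 0], [1.5, 0, 0, 0.05, 0, 0, 0], [1.5, 0, 0, 0.05, 0, 0, 0], [1.5, 0, 0, 0.05, 0, 0, 0], [1.5, 0, 0, 0.05, 0, 0, 0], [1.5, 0, 0, 0, 0, 0, 0], [1.5, 0, 0, 0, 0, 0, 0], [1.5, 0, 0, 0, 0, 0, 0], [1.5, 0, 0, 0, 0, 0, 0]]
  ]
}}

```text
time: 29.07
tool_pos: [0.5937, 0.0714, 0.1199]
tool_rot: [0.0, 0.995, 0.1, 0.0]
contact_force: [-1.3, -0.4, 0.9]
gripper_width: 0.272
grasp_force: 59.1
```

```bash
python3 - <<'E'
from h import *
F=[];Z=[]
for i in range(12):
    f=grab_frame("wrist");s=state();F.append(s["contact_force"]);Z.append(s["tool_pos"])
print(np.mean(F,0),np.std(F,0),np.mean(Z,0),s["time"],s["grasp_force"])
P=pts(f);p0=np.mean(Z,0);d=np.hypot(*(P[...,:2]-p0[:2]).transpose(2,0,1))
k=P[(f["depth"]>0)&(d<.012)&(abs(P[...,2]-p0[2]-.049)<.012)];print("end face z",np.median(k[:,2]))
f=grab_frame("side");P=pts(f)
cv2.imwrite("pics/e.png",np.hstack([cv2.resize(grab_frame("wrist")["color"][150:320,230:410],(400,378),interpolation=2),cv2.resize(f["color"][160:260,280:390],(400,378),interpolation=2)]))
E
```

```text
[ 0.30855986 -0.35483505  1.59495996] [0.51737066 0.65754894 0.40440445] [0.59365285 0.07135768 0.1198398 ] 29.6667 59.149121046066284
end face z 0.1697558642068468
```

View pics/e.png

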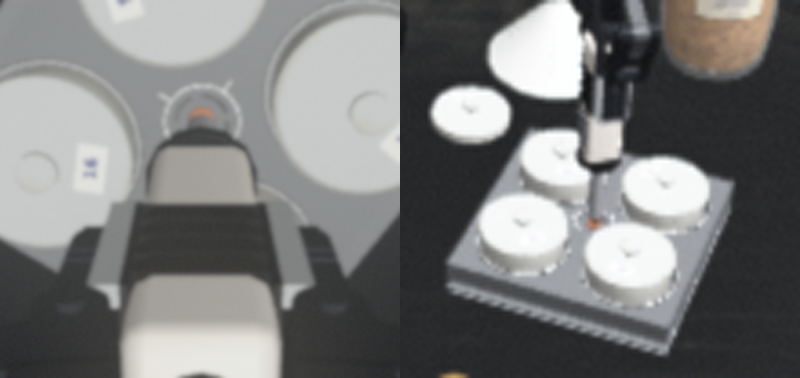

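```bash
python3 -c "
from plant import *
print(job_done())"
```

```text
the job is handed in; nothing more can be done
None
```

The job is handed in at about 30 s: both tins sit level and fully down in the two empty pockets, and the thermometer is held upright on the test point with its tip in about 4.7 mm (about 2.8 N), near half way.

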